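# Feed the analyser from the bottom of the cartridge magazine

## Task

Take the lowest test cartridge from the gravity magazine: push the black ejector knob in as far as it goes so that the cartridge's nose comes out under the gate, let the knob spring back, and draw the cartridge straight out, leaving the other three in the magazine to drop down one place. Lay it face up on the loading lane, crosswise like the two cartridges already waiting there and behind them, then push the row along the lane as one block until the first cartridge is fully home against the stop inside the analyser and all three lie square and touching. Do not disturb the brown bottle or the white media bottle.

Things in the scene. Friction and masses are not known exactly. Their poses are not given: they have to be found in the camera images.
- magazine: Fixed open-topped aluminium tower with side windows on a long base, holding a flat pile of 4 cartridges. Origin: tower centre on the bench; -x is the draw direction, +x points to the ejector knob. Tower x -73 to +73, 72 wide, 114 mm high; cavity 134 x 60; steel floor at z = 36, running on in front as a 58 mm wide tongue to x = -117; base 84 wide, 8 thick, x -108 to +170.
- gate (a point): Middle of the gate at the tower's front outside face, on the floor (magazine x = -73, z = 36 mm). The front wall ends 21 mm above the floor, so only the lowest cartridge can pass; it holds back the others. A cartridge drawn level clears the lane's guides (top at z = 20) and the waiting row (top at z = 30).
- pusher (a joint): Ejector slide in m: 0 at rest, 0.057 fully in (toward magazine -x). A spring (1.3 to 2.7 N) returns it when let go; pushing it loaded takes 3 to 6 N. It shoves the lowest cartridge along (less 1 to 3 mm of play): at full stroke its nose stands 45 to 49 mm out of the gate, the pile still rests on its rear, and it stays out when the slide springs back.
- pusher_knob (a point): Centre of the head of the black upright ejector knob; at rest at magazine x = +146, y = 0, z = 81 mm. Head 26 mm diameter, from z = 75 to 91 mm; neck 12 mm diameter below it, from z = 55 to 69 mm. It moves with the slide toward magazine -x, to x = +89 at full stroke; a finger behind it (on its +x side) can push it.
- stack_1: The lowest cartridge in the magazine, the one to take: white flat block 130 long (its x) x 56 wide (its y) x 18 mm high, 80 g; both ends are undercut by 4 mm over the lower 6 mm. Grey grip ribs on the nose (its -x end), foil and round port on its upper face (+z). Origin: centre of the underside. All six cartridges are alike. In the magazine the nose points to the gate.
- stack_2: Second cartridge from below in the magazine at the start.
- stack_3: Third cartridge from below in the magazine at the start.
- stack_4: Topmost cartridge in the magazine at the start.
- analyser: Fixed white bench analyser, 210 wide, 200 deep, 165 mm high, with a lane in front. Origin: on the bench, lane centre, at the mouth; +x runs along the lane inward. Lane top z = 12, 150 wide, from x = -245. Guides 8 mm high above it at y = -68 and +68 from the mouth to x = -145, flaring outward to x = -173, open beyond. Mouth 136 wide, ceiling 28 mm above the lane, stop inside at x = +52.
- lane_load (a point): Middle of the open loading end of the lane (analyser x = -203, z = 12 mm), on the lane surface; axes as the analyser's. A cartridge laid crosswise here is clear of the waiting row.
- row_1: First waiting cartridge on the lane, nearest the analyser, lying crosswise (its long x axis across the lane, nose to the analyser's -y side), 35 to 50 mm short of the stop at the start. Origin: centre of the underside.
- row_2: Second waiting cartridge on the lane, 1 to 6 mm behind the first, crosswise in the same way.
- brown_bottle: Bystander: upright brown bottle with black cap, 42 mm diameter, 72 mm high; origin at the centre of its underside.
- media_bottle: Bystander: upright white bottle with orange cap, 73 mm diameter, 170 mm high; origin at the centre of its underside.

How it is judged:
By the outcome, as a careful person would: the job done as asked, in the order asked, and still so for the second after the job is handed in, with the robot touching nothing.
It also fails if it takes over 61 s, if anything falls off the work surface, if the arm or the gripper's body presses on something with over 40 N, if the wrist force passes 120 N, or if a joint passes its speed limit or range.

## Robot

A 7-joint arm with a two-finger parallel gripper is mounted at the origin on a cart in front of the work surface, level with it; the furniture and walls round the work are solid. World frame = base frame: x ahead of the robot, y to its left, z up, the work surface at z = 0. Lengths are in m, angles in rad, forces in N, time in s.
With the tool pointing down it reaches from about 0.4 to 0.85 m from the base axis. Payload 10.4 kg.
Tool frame: the origin (TCP) lies at the very end of the fingers, on their centre line; the grasp point (between the pads) lies r.tcp_to_grasp behind it (r.tcp_to_grasp is the distance from the TCP to the grasp point, in m); z points along the fingers, y is the line along which they close (so a half turn about z gives the same grasp; the last joint's range is limited). The gripper opens to 87 mm and grips with 3 to 60 N. Pads are 19 mm wide; open, the fingers measure 117 mm over their backs; the gripper's body (75 mm by 190 mm) begins 51 mm behind the grasp point.
Start: joints at [-1.291, 0.332, -0.065, 1.46, 0.022, 1.35, -0.088], TCP at [0.186, 0.597, 0.223] pointing down, gripper open.
Joint ranges: [-2.6, 2.6], [-0.5, 2.12], [-1.47, 1.34], [0.16, 2.42], [-1.27, 4.41], [0.06, 2.06], [-2.6, 2.6]. Speed limits (rad/s): [2.22, 2.22, 2.79, 2.79, 3.14, 3.14, 3.14].

## Interface

Orientations are given as a unit quaternion [x, y, z, w].
In Python, from bench import monitor, cams, ticket, r gives the robot as it stands.
- The arm moves only by the shell command python3 -m crank 'ROWS' [OPENING] [FORCE]. ROWS is a JSON object whose one key "steps" holds a list of rows, each a list of 2 entries, a list of its own where there are three numbers: the shift along the world's x, y, z in units of 25 mm (1.0 is 25 mm), then the turn, a rotation vector about the world's x, y, z in units of 5 degrees (1.0 is 5 degrees). In form: {"steps": [[[x, y, z], [ax, ay, az]], ...]}. A call has 1 to 10 rows; each row shifts and turns the commanded pose from where the row before left it; what a row does not reach is not made up. A row lasts 1/12 s, in which the tool goes at most 41.7 mm and 7.16 degrees, less where a joint would pass 70% of its speed; a pose out of reach is approached as far as the arm can. A call is refused whole if a number of a shift passes 1 or a number of a turn 1, either way. A call with a gripper value outside its range is refused whole. OPENING is the finger opening in mm, from 0 to 87, set as the call begins (- or left out, the last holds). The fingers move at their own pace and stop on an object; FORCE is the grip in N (left out, the last holds). Time passes only in rows, so rows that do not move let the fingers close. It gives the time, the measured TCP pose, the force, the opening and the grip force at its end, in the units of the state.
- monitor.read_state(): the state, without advancing time (a new reading comes with each control period).
- cams.camera(name): name is "side" or "top" or "wrist"; returns a dict with "pixels" (480x640x3 uint8, blue, green, red), "z_map" (480x640 float32, m along the optical axis (not along the pixel's ray), 0 where there is no reading), "vfov" (degrees; the focal length in pixels is half the picture's height over the tangent of half this angle, whatever the lens; pixels are square), "cx", "cy" (the principal point, pixels), "T" (4x4, takes a point from camera to world coordinates). Camera axes: x right, y up, looking along -z (the intrinsics and any distortion apply to the point x, -y, -z); pixel columns grow to the right and rows downward; lengths in m; the calibration is good to about 2 mm. A picture is of the moment at which its call begins.
- ticket.close_job(): hands the job in; it is judged then, once.
The state is a dict: "time": time; "joint_positions": joint angles; "joint_vel": joint speeds; "joint_torque": joint torques, N m; "ee_pos": TCP position; "eef_rot": TCP orientation; "ft_force": force on the tool from outside, world axes, zero at the start; "torque": the same for the moment, N m; "width": finger opening in m; "grip_force": force on a finger pad.
Only numpy, scipy, OpenCV 4.12 (cv2) and the standard library are available. Lean on these libraries where they do the work, as an engineer would, in place of code of your own. Each camera call takes 0.05 s, during which the arm holds its last target. There are 200 camera calls.

## Working session

There is one attempt and no reset: what is moved stays moved. The work goes in short steps, Python scripts to look and compute and a shell command to move; the robot and the scene stay as the last step left them, time stands still between calls to the robot, and variables do not carry over. Pictures are saved under pics/ and viewed, at most 10 in all, crops included, and the job is handed in when it is done.

```bash
ls; mkdir -p pics; python3 - <<'E'
from bench import monitor,cams,ticket,r
import cv2,numpy as np
print(r.tcp_to_grasp, monitor.read_state())
for n in("side","top"):
    c=cams.camera(n); np.savez(f"pics/{n}0.npz",**{k:v for k,v in c.items()})
    cv2.imwrite(f"pics/{n}0.png",c["pixels"]); print(n,c.keys(),c["vfov"],c["cx"],c["cy"],c["T"])
    for k in c:
        if k not in("pixels","z_map","T"):print(k,c[k])
E
```

```text
pics
0.0187 {'time': 0.0, 'joint_positions': array([-1.29059236,  0.332884  , -0.06468886,  1.46094759,  0.0215871 ,
        1.34991127, -0.0885342 ]), 'joint_vel': array([-4.96208912e-05,  5.19694714e-04, -9.98437007e-04,  9.44998539e-04,
       -8.49354050e-04, -1.48116146e-03,  1.35135238e-03]), 'joint_torque': array([ 4.95400436e-04, -6.23265696e+01,  2.46794207e-02, -3.89908898e+01,
       -6.14433596e-02,  3.96660715e-02,  1.74225838e-04]), 'ee_pos': array([0.18626405, 0.59618453, 0.22174335]), 'eef_rot': array([ 1.50837254e-01,  9.88558341e-01, -7.23206948e-04, -8.03902854e-05]), 'ft_force': array([-0.72620522,  0.03521234, -0.39822682]), 'torque': array([-0.03382574,  0.02880014,  0.03345523]), 'grip_force': 0.0, 'width': 0.08695188785037176}
side dict_keys(['pixels', 'z_map', 'vfov', 'cx', 'cy', 'T']) 43.927506503580524 309.9348011812556 235.50031947321634 [[ 0.81483375  0.33921732 -0.47008252  0.12108939]
 [-0.57943314  0.45223976 -0.67803866 -0.89449179]
 [-0.01741245  0.82487018  0.56505398  0.70180132]
 [ 0.          0.          0.          1.        ]]
vfov 43.927506503580524
cx 309.9348011812556
cy 235.50031947321634
top dict_keys(['pixels', 'z_map', 'vfov', 'cx', 'cy', 'T']) 56.92881061136487 326.81586818013534 230.77828013902894 [[ 0.00137192  0.98474531 -0.17399654  0.4583588 ]
 [-0.99950978  0.00679262  0.03056241 -0.13313659]
 [ 0.03127808  0.17386932  0.98427188  1.0020036 ]
 [ 0.          0.          0.          1.        ]]
vfov 56.92881061136487
cx 326.81586818013534
cy 230.77828013902894
```

View pics/top0.png

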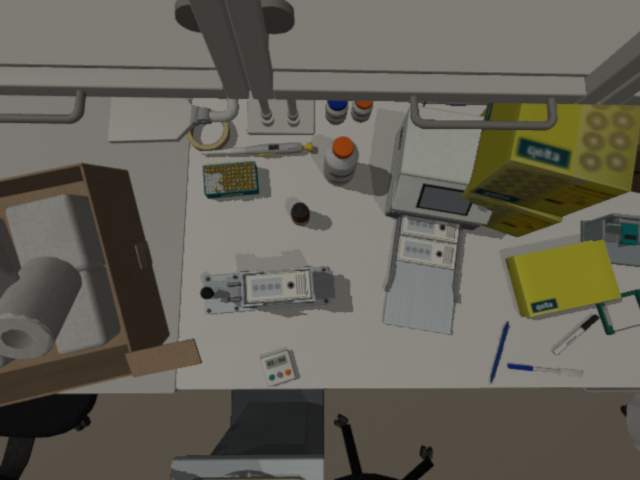

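View pics/side0.png

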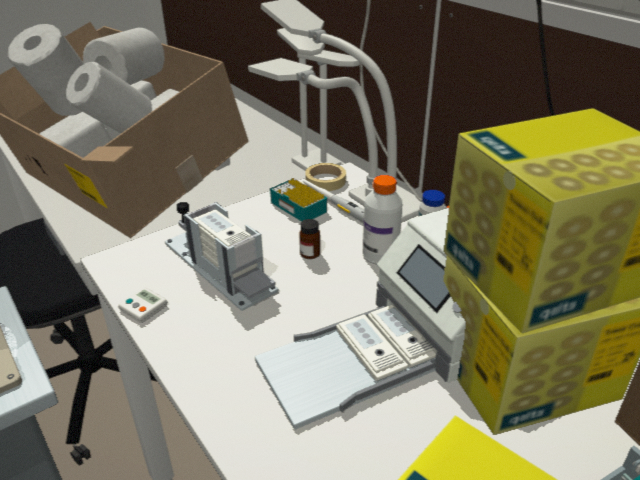

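The top view shows the magazine at about (275,288), with the knob at (207,292) and its gate facing right. The lane runs from (420,310) up to the analyser, with the waiting cartridges at (427,250) and (430,228), the brown bottle at (300,213) and the media bottle at (343,160).

```bash
cat > h.py <<'E'
import numpy as np,cv2
def cloud(c):
    h,w=c["z_map"].shape; f=h/2/np.tan(np.radians(float(c["vfov"]))/2)
    v,u=np.mgrid[:h,:w]; d=c["z_map"]
    P=np.stack([(u-c["cx"])*d/f,-(v-c["cy"])*d/f,-d],-1)
    W=P@c["T"][:3,:3].T+c["T"][:3,3]; W[d<=0]=np.nan; return W
def rect(P):
    (cx,cy),(a,b),t=cv2.minAreaRect((P[:,:2]*1000).astype(np.float32)); return np.round([cx,cy,a,b,t],1)
E
python3 - <<'E'
from h import *
for n in("side","top"):
    c=dict(np.load(f"pics/{n}0.npz")); W=cloud(c); x,y,z=W[...,0],W[...,1],W[...,2]
    g=c["pixels"].astype(int)
    def band(name,m,er=0):
        m=m.astype(np.uint8)
        k,l,s,_=cv2.connectedComponentsWithStats(m)
        for i in np.argsort(-s[1:,4])[:3]+1:
            if s[i,4]>25:
                P=W[l==i]; print(n,name,s[i,4],rect(P),"z",np.round(np.median(P[:,2])*1000,1),"pix",s[i,:4])
    roi=(x>.2)&(x<.5)&(y>-.2)&(y<.25)
    band("bench",(abs(z)<.012)&(x>.2)&(x<.6)&(y>-.6)&(y<.25))
    band("magtop",roi&(z>.100)&(z<.122))
    band("base",roi&(z>.004)&(z<.013))
    band("knob",roi&(z>.085)&(z<.097)&(g.max(-1)<70))
    band("tongue",roi&(z>.030)&(z<.042))
    l=(x>.15)&(x<.65)&(y<-.15)&(y>-.5)
    band("lane",l&(z>.008)&(z<.016))
    band("row",l&(z>.025)&(z<.035))
    band("guides",l&(z>.0175)&(z<.023))
    band("brown",(x>.3)&(x<.6)&(y>-.2)&(y<.1)&(z>.06)&(z<.078)&(y<0.05))
    band("white",(x>.3)&(x<.8)&(y>-.3)&(y<.1)&(z>.15)&(z<.18))
W=cloud(dict(np.load("pics/top0.npz")))
for p in [(207,293),(290,288),(343,147),(300,213),(420,60),(240,60),(420,88),(200,88),(440,150),(430,228),(427,250),(420,310),(335,285),(270,440),(515,180)]:
    print(p,W[p[1],p[0]].round(3))
E
```

```text
side bench 46180 [ 443.  -163.2  317.   829.9    0.9] z -0.1 pix [ 67 206 385 274]
side bench 72 [576.3 222.4  55.7  31.9  67.7] z -10.8 pix [189 198  15  14]
side bench 34 [ 556.4 -443.8   13.3   23.2   53.8] z 11.0 pix [372 376  16   8]
side magtop 944 [481.5 -63.6  39.5 151.7   1.1] z 107.5 pix [183 208  57  48]
side magtop 693 [415.5 194.6  71.7 156.7  74.5] z 111.3 pix [ 81 166  80  34]
side base 995 [472.8 -32.8  48.2 282.6   1.3] z 7.8 pix [164 232  91  78]
side base 197 [325.2 -79.2  45.6  82.7  65.3] z 9.3 pix [118 300  49  22]
side base 154 [422.4 200.1  59.9 115.2  68. ] z 8.5 pix [107 212  55  21]
side knob 62 [488.5  79.8  21.2  19.   22.1] z 88.6 pix [177 203  12   7]
side tongue 520 [481.8 -84.7  28.2 194.    4.8] z 35.8 pix [188 246  69  52]
side tongue 278 [427.5 196.8  64.2 134.8  72.5] z 36.2 pix [101 199  65  26]
side lane 7281 [ 536.6 -387.3  163.   262.2   74.8] z 11.6 pix [254 327 194  99]
side lane 72 [ 490.6 -160.9   21.2   44.1   89.3] z 8.8 pix [234 294  25  12]
side row 1814 [ 583.6 -388.   128.7   55.1   81.2] z 29.2 pix [338 315  68  62]
side row 1112 [ 
[... 1991 characters left out ...]
 82.9] z 20.2 pix [453 224  10  78]
top guides 194 [ 573.8 -313.    12.3  152.6   78.6] z 20.3 pix [385 224  15  67]
top white 399 [ 776.2 -190.1   41.8   41.1   59.1] z 170.2 pix [332 136  22  23]
(207, 293) [0.49  0.081 0.092]
(290, 288) [ 0.5   -0.087  0.11 ]
(343, 147) [ 0.774 -0.191  0.17 ]
(300, 213) [ 0.661 -0.104  0.071]
(420, 60) [ 0.681 -0.229  0.636]
(240, 60) [ 0.659 -0.072  0.667]
(420, 88) [ 0.654 -0.228  0.635]
(200, 88) [ 0.651 -0.032  0.635]
(440, 150) [ 0.772 -0.385  0.166]
(430, 228) [ 0.637 -0.394  0.035]
(427, 250) [ 0.588 -0.387  0.029]
(420, 310) [ 0.456 -0.37   0.014]
(335, 285) [ 0.512 -0.183  0.001]
(270, 440) [ 0.109 -0.02  -0.279]
(515, 180) [ 0.67  -0.468  0.302]
```

```bash
python3 - <<'E'
from h import *
for n in("side","top"):
    c=dict(np.load(f"pics/{n}0.npz")); W=cloud(c); x,y,z=W[...,0],W[...,1],W[...,2]
    g=c["pixels"].astype(int)
    def band(name,m,N=2,mn=25):
        k,l,s,_=cv2.connectedComponentsWithStats(m.astype(np.uint8))
        for i in np.argsort(-s[1:,4])[:N]+1:
            if s[i,4]>mn:
                P=W[l==i]; b=cv2.boxPoints(cv2.minAreaRect((P[:,:2]*1000).astype(np.float32)))
                print(n,name,s[i,4],rect(P),"z",np.round(np.median(P[:,2])*1000,1),"corners",b.round(0).astype(int).tolist())
    roi=(x>.35)&(x<.62)&(y>-.22)&(y<.15)
    band("magtop",roi&(z>.111)&(z<.119))
    band("pile",roi&(z>.104)&(z<.111))
    band("base",roi&(z>.004)&(z<.012))
    band("tongue",roi&(z>.032)&(z<.040))
    band("knob",roi&(z>.084)&(z<.097)&(y>.05))
    band("brown",(x>.62)&(x<.72)&(y>-.2)&(y<-.03)&(z>.06)&(z<.085))
    band("whitebody",(x>.62)&(x<.85)&(y>-.28)&(y<-.08)&(z>.1)&(z<.18))
    L=(x>.15)&(x<.70)&(y<-.27)&(y>-.5)
    band("lane",(x>.15)&(x<.58)&(y<-.27)&(y>-.5)&(z>.006)&(z<.016))
    # row edges: fit long rear edge of row_2
    band("row",L&(z>.026)&(z<.035))
    band("guide",L&(z>.0175)&(z<.023))
    band("analyser top",(x>.6)&(x<.95)&(y<-.2)&(y>-.5)&(z>.14)&(z<.175),1)
    band("boxes",(x>.4)&(x<.95)&(y<-.4)&(z>.2)&(z<.5),1)
    m=(y<-.4)&(z>.05)&(x<.8); print("near box min x / max y",np.nanmin(x[m]),np.nanmax(y[m&(z>.2)]))
E
```

```text
side magtop 182 [ 506.6 -113.5   72.8   44.     5.3] z 113.3 corners [[468, -95], [472, -139], [545, -132], [541, -88]]
side magtop 154 [497.5 -10.7  73.6  46.6   3.5] z 113.2 corners [[459, 10], [462, -36], [536, -32], [533, 15]]
side pile 1200 [500.2 -56.4  71.2 135.8   3.8] z 107.4 corners [[460, 9], [469, -127], [540, -122], [531, 14]]
side pile 159 [ 500.  -130.1   40.7   79.7   65.5] z 107.4 corners [[455, -132], [528, -165], [545, -128], [472, -95]]
side base 1129 [499.3 -32.4  86.5 284.7   5.3] z 7.7 corners [[443, 105], [469, -178], [555, -170], [529, 113]]
side base 35 [362.  -82.2  23.7   4.7  21.3] z 7.8 corners [[350, -84], [352, -89], [374, -80], [372, -76]]
side tongue 875 [504.  -84.4  72.  193.2   5. ] z 35.7 corners [[460, 9], [477, -184], [548, -177], [531, 15]]
side knob 83 [490.   81.7  28.2  23.8  62. ] z 88.7 corners [[473, 75], [494, 64], [507, 89], [486, 100]]
side brown 232 [ 666.8 -104.9   36.3   34.9   52.3] z 70.9 corners [[642, -109], [669, -130], [692, -101], [664, -80]]
side whitebody 1412 [ 770.2 -197.9   57.9   70.9   47. ] z 133.8 corners [[725, -19
[... 2182 characters left out ...]
-453], [622, -326], [567, -318]]
top row 968 [ 638.  -395.2  128.8   42.9   80.8] z 30.0 corners [[606, -455], [649, -462], [670, -335], [627, -328]]
top guide 230 [ 563.  -456.9   11.5  174.4   82.9] z 20.2 corners [[476, -452], [649, -473], [650, -462], [477, -440]]
top guide 219 [ 583.2 -313.8   14.   171.2   80. ] z 20.3 corners [[498, -306], [666, -336], [669, -322], [500, -292]]
top analyser top 4857 [ 763.  -413.   219.4  159.7   75.6] z 164.4 corners [[658, -499], [813, -539], [868, -327], [713, -287]]
top boxes 13865 [ 709.7 -593.6  327.   152.9   83.9] z 374.1 corners [[616, -748], [769, -764], [803, -439], [651, -423]]
near box min x / max y 0.4462921844820357 -0.40003438081598297
```

```bash
python3 - <<'E'
from h import *
W=np.concatenate([cloud(dict(np.load(f"pics/{n}0.npz"))).reshape(-1,3) for n in("side","top")])
W=W[~np.isnan(W[:,0])]
print("rows x 0.05.., cols y 0.05..0.8 step .05; max z cm")
for x in np.arange(.0,.75,.05):
    print(round(x,2),[int(100*W[(abs(W[:,0]-x)<.025)&(abs(W[:,1]-y)<.025),2].max(initial=-.99)) for y in np.arange(.05,.8,.05)])
E
python3 -c "
from bench import cams;import numpy as np,cv2
c=cams.camera('wrist');cv2.imwrite('pics/w0.png',c['pixels']);print(c['T'].round(3),c['vfov'])"
```

```text
rows x 0.05.., cols y 0.05..0.8 step .05; max z cm
0.0 [-99, -99, -99, -80, -88, -88, -88, -88, -88, -88, -88, -88, -26, -39, -39]
0.05 [-99, -99, -79, -79, -88, -88, -88, -88, -88, -88, -88, -88, -25, -27, -42]
0.1 [1, 1, 0, -79, -88, -88, -88, -88, -88, -88, -33, -33, -33, -33, -33]
0.15 [0, 0, 0, -79, -88, -88, -88, -85, -79, -32, -32, -32, -32, -32, -32]
0.2 [-99, -99, -99, -99, -99, -99, -88, -88, -79, -32, -32, -32, -32, -32, -32]
0.25 [-99, -99, -99, -99, -99, -89, -88, -88, -33, 19, 17, 14, -32, -32, -32]
0.3 [0, 0, 0, 0, 19, 20, 20, 19, 19, 30, 30, 24, 24, 0, 0]
0.35 [23, 23, 22, 20, 20, 19, 16, 12, 32, 32, 34, 31, 25, -32, -32]
0.4 [25, 24, 22, 21, 29, 30, 30, 27, 34, 35, 35, 32, 15, -76, -76]
0.45 [4, 1, 0, 23, 29, 32, 32, 34, 34, 35, 35, -78, 9, -99, -99]
0.5 [9, 9, 0, 24, 0, 29, 34, 34, 34, 27, 10, -88, 30, -99, -99]
0.55 [1, 1, 0, 26, 25, 24, 33, 34, 34, 9, -99, -99, 31, 31, -99]
0.6 [63, 63, 63, 26, 27, 18, 19, 33, 33, 33, 19, 29, 29, 29, -99]
0.65 [63, 63, 63, 0, 28, 29, 29, 29, 31, 24, 20, 17, 15, -99, -99]
0.7 [63, 63, 63, 0, 29, 29, 29, 24, 20, 16, -99, -99, -99, -99, -99]
[[ 0.3   -0.92  -0.252  0.119]
 [ 0.954  0.288  0.081  0.619]
 [-0.002 -0.265  0.964  0.384]
 [ 0.     0.     0.     1.   ]] 71.82300545408764
```

```bash
python3 - <<'E'
from h import *
W=np.concatenate([cloud(dict(np.load(f"pics/{n}0.npz"))).reshape(-1,3) for n in("side","top")])
W=W[~np.isnan(W[:,0])]
s=.02
ys=np.arange(-.04,.30,s)
print("y",[int(round(v*1000)) for v in ys])
for x in np.arange(.28,.64,s):
    print(int(round(x*1000)),[int(1000*W[(abs(W[:,0]-x)<s/2)&(abs(W[:,1]-y)<s/2)&(W[:,2]<.5),2].max(initial=-.099)) for y in ys])
E
```

```text
y [-40, -20, 0, 20, 40, 60, 80, 100, 120, 140, 160, 180, 200, 220, 240, 260, 280]
280 [0, -1, 0, 1, 1, 0, 0, 0, 2, 0, 0, -6, -8, -8, -7, -7, -8]
300 [20, 5, 5, 5, 5, 5, 5, 4, 5, 5, 4, -5, -5, -6, -7, -6, -6]
320 [23, 14, 4, 6, 4, 5, 4, 4, 5, 5, 3, -6, -5, -6, 193, 198, 199]
340 [20, 20, 4, 5, 4, 6, 4, 6, 4, 208, 205, 202, 200, 200, 201, 201, 192]
360 [19, 17, 4, 5, 7, 236, 232, 228, 224, 218, 213, 207, 184, 169, 154, 137, 122]
380 [5, 6, 5, 5, 237, 243, 240, 235, 230, 225, 221, 215, 95, 76, 66, 66, 103]
400 [4, 7, 5, 4, 5, 250, 246, 243, 233, 227, 220, 214, 20, 2, -10, -99, 281]
420 [4, 4, 4, 5, 5, 246, 5, 4, 4, 4, 4, 220, 220, -99, -99, 289, 301]
440 [6, 6, 6, 5, 4, 6, 8, 10, 6, 3, 4, 220, 226, -99, -99, -99, 313]
460 [117, 117, 117, 99, 15, 12, 13, 15, 4, 6, 5, 131, 231, -8, -99, -99, 306]
480 [112, 111, 117, 112, 52, 87, 94, 92, 5, 5, 5, -6, 236, -10, -11, -99, 281]
500 [111, 112, 119, 113, 53, 84, 94, 93, 4, 6, 4, -5, 243, 238, -8, -99, 251]
520 [113, 115, 119, 116, 51, 51, 13, 13, 8, 5, 5, -7, 244, 247, -8, -10, 230]
540 [111, 117, 116, 117, 14, 10, 12, 10, 6, 4, 5, -6, 234, 253, -8, -9, 146]
560 [4, 4, 4, 5, 4, 5, 4, 5, 4, 4, 3, -6, 103, 259, -7, -10, -10]
580 [6, 4, 5, 4, 6, 6, 4, 4, 4, 4, 5, -7, -6, 263, 259, -9, -9]
600 [5, 4, 5, 5, 4, 5, 5, 5, 6, 4, 5, -7, -6, 267, 269, -9, -8]
620 [4, 4, 4, 6, 4, 3, 6, 4, 4, 4, 3, -5, -6, 270, 276, -8, -8]
```

View pics/w0.png

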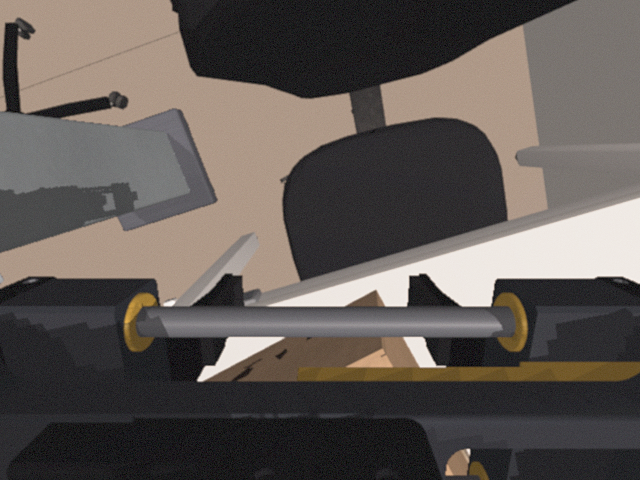

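The wrist view shows a floor, chair and the gripper fingers, with nothing I need. The box flap by the knob (x about 0.35–0.42, z about 0.25) rules out a centred push. I'll push with the −x finger of the open gripper instead, tilted 15°.

```bash
python3 -m crank '{"steps":[[[0,0,1],[0,0,0]],[[0,0,1],[0,0,0]],[[0,0,1],[0,0,0]],[[0,0,1],[0,0,0]],[[0,0,1],[0,0,-1]],[[0,0,1],[0,0,-1]],[[0,0,1],[0,0,-1]],[[0,0,1],[0,0,-1]]]}' 87
python3 -m crank '{"steps":[[[0.65,-0.976,0],[0,0,-1]],[[0.65,-0.976,0],[0,0,-1]],[[0.65,-0.976,0],[0,0,-1]],[[0.65,-0.976,0],[0,0,-1]],[[0.65,-0.976,0],[0,0,-1]],[[0.65,-0.976,0],[0,0,-1]],[[0.65,-0.976,0],[0,0,-1]],[[0.65,-0.976,0],[0,0,-1]]]}'
python3 -m crank '{"steps":[[[0.65,-0.976,0],[0,0,-1]],[[0.65,-0.976,0],[0,0,-0.6]],[[0.65,-0.976,0],[0,0,0]],[[0.65,-0.976,0],[0,0,0]],[[0.65,-0.976,0],[0,0,0]],[[0.65,-0.976,0],[0,0,0]],[[0.65,-0.976,0],[0,0,0]],[[0,0,0],[0,0,0]]]}'
python3 -c "
from bench import monitor;s=monitor.read_state();print(s['joint_positions'].round(2),s['eef_rot'].round(3))"
```

```text
time: 0.82
ee_pos: [0.1863, 0.5963, 0.4236]
eef_rot: [0.322, 0.947, -0.0, 0.0]
ft_force: [0.3, 1.2, -0.6]
width: 0.0871
grip_force: 0.0
time: 1.48
ee_pos: [0.3169, 0.4, 0.4224]
eef_rot: [0.627, 0.779, -0.0, -0.0]
ft_force: [0.9, -0.9, 1.0]
width: 0.087
grip_force: 0.0
time: 2.15
ee_pos: [0.4331, 0.2249, 0.4229]
eef_rot: [0.681, 0.732, 0.0, 0.001]
ft_force: [-0.0, -0.2, -0.8]
width: 0.0869
grip_force: 0.0
[-0.95 -0.02  0.37  1.45  0.01  1.71 -0.5 ] [0.681 0.732 0.    0.001]
```

```bash
python3 -m crank '{"steps":[[[0.85,-0.8,-0.9],[0,0,0.1]],[[0.85,-0.8,-0.9],[1,0.08,0]],[[0.85,-0.8,-0.9],[1,0.08,0]],[[0.85,-0.8,-0.9],[1,0.08,0]],[[0.85,-0.8,-0.9],[0,0,0]],[[0,0,0],[0,0,0]]]}'
python3 - <<'E'
from bench import monitor,cams
import cv2,numpy as np
s=monitor.read_state();print(s['joint_positions'].round(2),s['eef_rot'].round(3),s['ee_pos'])
c=cams.camera('wrist');cv2.imwrite('pics/w1.png',c['pixels']);np.savez('pics/w1.npz',**c)
from h import *
W=cloud(c);x,y,z=W[...,0],W[...,1],W[...,2]
m=(z>.084)&(z<.098)&(x>.45)&(x<.53)&(y>.05)&(y<.12)
print(m.sum(),rect(W[m]) if m.sum()>5 else 0)
E
```

```text
time: 2.65
ee_pos: [0.5376, 0.1239, 0.305]
eef_rot: [0.673, 0.729, 0.087, -0.096]
ft_force: [-0.4, -0.0, -0.7]
width: 0.0869
grip_force: 0.0
[-0.69  0.13  0.61  1.59 -0.34  1.46  0.03] [ 0.673  0.729  0.087 -0.096] [0.53757544 0.12392865 0.30502715]
369 [493.5  84.1  24.   24.9   7.1]
```

View pics/w1.png

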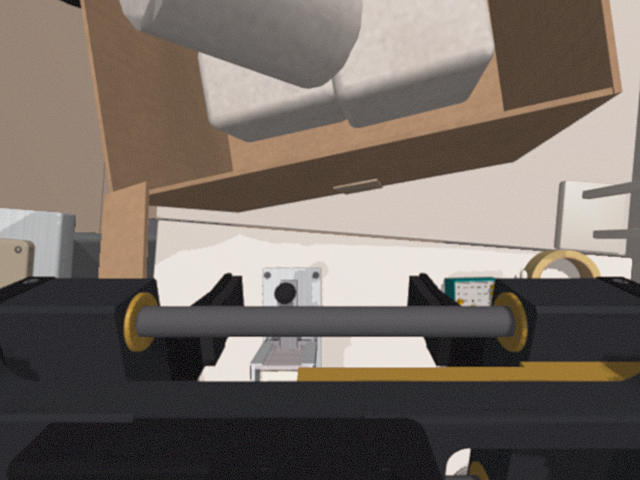

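The wrist view shows the knob at (285,292), to the right of the left finger at (225,290). The box wall and flap are clear behind. Descending now.

```bash
python3 -m crank '{"steps":[[[0.08,0,-1],[0,0,0]],[[0.08,0,-1],[0,0,0]],[[0,0,-1],[0,0,0]],[[0,0,-1],[0,0,0]],[[0,0,-1],[0,0,0]],[[0,0,-1],[0,0,0]],[[0,0,-1],[0,0,0]],[[0,0,-1],[0,0,0]],[[0,0,-1],[0,0,0]],[[0,0,0],[0,0,0]]]}'
python3 -m crank '{"steps":[[[0.03,-0.4,0],[0,0,0]],[[0,0,0],[0,0,0]]]}'
python3 - <<'E'
from bench import cams
import cv2,numpy as np
c=cams.camera('side');cv2.imwrite('pics/s1.png',cv2.resize(c['pixels'][120:320,120:320],(800,600)))
E
```

```text
time: 3.53
ee_pos: [0.5373, 0.132, 0.0813]
eef_rot: [0.668, 0.732, 0.087, -0.098]
ft_force: [-0.7, 0.0, -0.6]
width: 0.0869
grip_force: 0.0
time: 3.7
ee_pos: [0.5421, 0.1193, 0.0868]
eef_rot: [0.669, 0.732, 0.09, -0.095]
ft_force: [0.0, -0.2, 1.2]
width: 0.0868
grip_force: 0.0
```

View pics/s1.png

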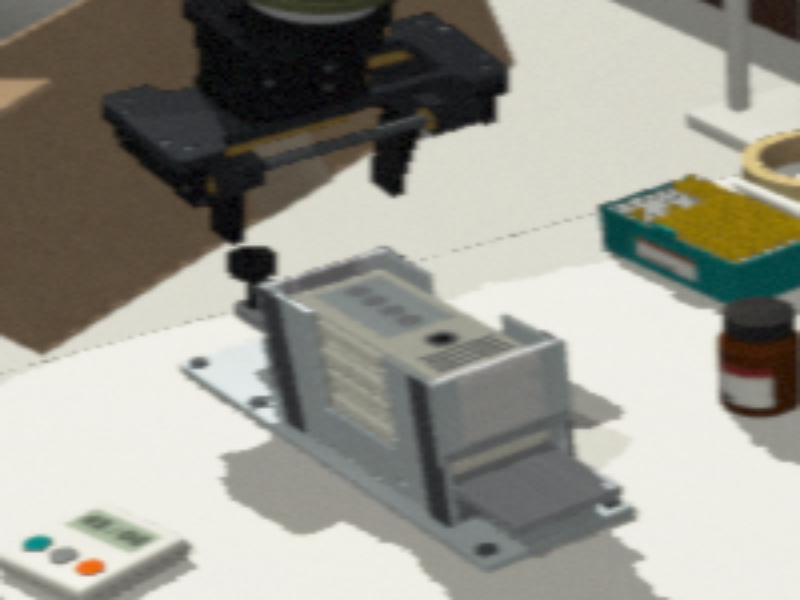

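The finger stands just behind the knob at (250,262) in the crop, with a small gap. Lowering slightly, then pushing.

```bash
python3 -m crank '{"steps":[[[0,0,-0.3],[0,0,0]],[[0.01,-0.15,0],[0,0,0]],[[0,0,0],[0,0,0]]]}'
python3 -m crank '{"steps":[[[0.025,-0.3,0],[0,0,0]],[[0.025,-0.3,0],[0,0,0]],[[0.025,-0.3,0],[0,0,0]],[[0.025,-0.3,0],[0,0,0]],[[0.025,-0.3,0],[0,0,0]],[[0.025,-0.3,0],[0,0,0]],[[0,0,0],[0,0,0]]]}'
python3 -m crank '{"steps":[[[0.02,-0.2,0],[0,0,0]],[[0,0,0],[0,0,0]],[[0,0,0],[0,0,0]]]}'
```

```text
time: 4.0
ee_pos: [0.5414, 0.1163, 0.0778]
eef_rot: [0.669, 0.732, 0.089, -0.096]
ft_force: [0.0, -0.8, 0.0]
width: 0.0869
grip_force: 0.0
time: 4.58
ee_pos: [0.5454, 0.0697, 0.0777]
eef_rot: [0.67, 0.731, 0.089, -0.095]
ft_force: [-0.9, 2.0, 0.5]
width: 0.0871
grip_force: 1.2
time: 4.83
ee_pos: [0.5456, 0.0666, 0.0776]
eef_rot: [0.669, 0.732, 0.089, -0.096]
ft_force: [-1.1, 2.0, 1.7]
width: 0.0872
grip_force: 1.4
```

```bash
python3 -m crank '{"steps":[[[0.02,-0.2,0],[0,0,0]],[[0,0,0],[0,0,0]],[[0,0,0],[0,0,0]]]}'
python3 -m crank '{"steps":[[[0.02,-0.2,0],[0,0,0]],[[0,0,0],[0,0,0]],[[0,0,0],[0,0,0]]]}'
python3 -m crank '{"steps":[[[0.01,-0.1,0],[0,0,0]],[[0,0,0],[0,0,0]],[[0,0,0],[0,0,0]]]}'
```

```text
time: 5.08
ee_pos: [0.5461, 0.0616, 0.0776]
eef_rot: [0.669, 0.732, 0.089, -0.096]
ft_force: [-0.9, 2.9, 1.6]
width: 0.0866
grip_force: 1.5
time: 5.33
ee_pos: [0.5465, 0.0572, 0.0776]
eef_rot: [0.669, 0.732, 0.089, -0.096]
ft_force: [-1.8, 4.3, 2.1]
width: 0.0868
grip_force: 2.3
time: 5.58
ee_pos: [0.5465, 0.0567, 0.0777]
eef_rot: [0.668, 0.732, 0.09, -0.097]
ft_force: [-1.0, 10.5, 1.1]
width: 0.0867
grip_force: 5.3
```

```bash
python3 -m crank '{"steps":[[[0.01,-0.1,0],[0,0,0]],[[0,0,0],[0,0,0]]]}'
python3 -m crank '{"steps":[[[-0.03,0.5,0],[0,0,0]],[[-0.08,1,0],[0,0,0]],[[-0.08,1,0],[0,0,0]],[[0,0.3,0],[0,0,0]],[[0,0,0.8],[0,0,0]],[[0,0,1],[0,0,0]],[[0,0,1],[0,0,0]],[[0,0,1],[0,0,0]],[[0,0,0],[0,0,0]]]}'
cat > look.py <<'E'
from bench import cams
from h import *
import sys
def nose(tag):
    for n in("top","side"):
        c=cams.camera(n); np.savez(f"pics/{n}{tag}.npz",**c); cv2.imwrite(f"pics/{n}{tag}.png",c["pixels"])
        W=cloud(c);x,y,z=W[...,0],W[...,1],W[...,2]
        m=(z>.048)&(z<.060)&(x>.46)&(x<.57)&(y<-.136)&(y>-.24)
        k=(z>.084)&(z<.098)&(x>.46)&(x<.53)&(y<.11)&(y>.03)
        print(n,m.sum(),m.sum()>9 and (rect(W[m]),cv2.boxPoints(cv2.minAreaRect((W[m][:,:2]*1000).astype(np.float32))).round().tolist()),"knob",k.sum(),k.sum()>9 and rect(W[k]))
nose(sys.argv[1])
E
python3 look.py 2
```

```text
time: 5.75
ee_pos: [0.5465, 0.0563, 0.0778]
eef_rot: [0.668, 0.732, 0.091, -0.098]
ft_force: [-1.6, 17.3, 0.7]
width: 0.087
grip_force: 8.4
time: 6.5
ee_pos: [0.545, 0.1208, 0.1773]
eef_rot: [0.669, 0.732, 0.092, -0.093]
ft_force: [1.0, 0.5, 1.5]
width: 0.0868
grip_force: 0.0
top 518 (array([ 5.112e+02, -1.599e+02,  5.540e+01,  4.480e+01,  5.000e-01]), [[483.0, -138.0], [484.0, -183.0], [539.0, -182.0], [539.0, -137.0]]) knob 125 [492.   82.7  24.3  20.9   0.8]
side 516 (array([ 505.2, -159.7,   66. ,   47.6,    0.7]), [[472.0, -136.0], [472.0, -184.0], [539.0, -183.0], [538.0, -135.0]]) knob 89 [487.9  80.6  24.1  24.8  47.3]
```

The knob sprang back to y≈0.083 and the nose is 47 mm out of the gate. Moving over to it.

```bash
python3 -m crank '{"steps":[[[-0.13,-1,0],[0,0,0]],[[-0.13,-1,0],[0,0,0]],[[-0.13,-1,0],[0,0,0]],[[-0.13,-1,0],[0,0,0]],[[-0.13,-1,0],[0,0,0]],[[-0.13,-1,0],[0,0,0]],[[-0.13,-1,0],[0,0,0]],[[-0.13,-1,0],[0,0,0]],[[-0.13,-1,0],[0,0,0]],[[-0.13,-1,0],[0,0,0]]]}'
python3 -m crank '{"steps":[[[-0.02,-1,0],[0,0,0]],[[0,-0.8,-0.5],[0,0,0]],[[0,0,-0.5],[0,0,0]],[[0,0,-0.5],[0,0,0]],[[0,0,0],[0,0,0]]]}'
cat > st.py <<'E'
from bench import monitor
from scipy.spatial.transform import Rotation as R
import numpy as np
s=monitor.read_state();M=R.from_quat(s['eef_rot']).as_matrix()
print('pos',(s['ee_pos']*1000).round(1),'y az',np.degrees(np.arctan2(M[1,1],M[0,1])).round(2),'y z',M[2,1].round(3),'z axis',M[:,2].round(3),'q',s['joint_positions'].round(2),'t',s['time'],'w',s['width'],'F',s['ft_force'].round(1))
E
python3 st.py
```

```text
time: 7.43
ee_pos: [0.5088, -0.1297, 0.1713]
eef_rot: [0.669, 0.732, 0.089, -0.096]
ft_force: [-1.0, 0.5, 0.7]
width: 0.0871
grip_force: 0.0
time: 7.85
ee_pos: [0.5077, -0.1719, 0.1316]
eef_rot: [0.669, 0.732, 0.088, -0.098]
ft_force: [0.8, 1.7, 0.1]
width: 0.087
grip_force: 0.0
pos [ 507.7 -171.9  131.6] y az 5.15 y z -0.002 z axis [-0.026  0.26  -0.965] q [-0.22  0.38  0.75  1.74 -0.49  1.31  0.78] t 7.85 w 0.08697353467994823 F [0.8 1.7 0.1]
```

```bash
python3 -m crank '{"steps":[[[0.2,0.2,-0.8],[0,0,0]],[[0,0,-0.8],[0,0,0]],[[0,0,-0.8],[0,0,0]],[[0,0,-0.7],[0,0,0]],[[0,0,-0.2],[0,0,0]],[[0,0,0],[0,0,0]],[[0,0,0],[0,0,0]]]}'; python3 st.py
python3 - <<'E'
from bench import cams
import cv2
c=cams.camera('side');cv2.imwrite('pics/s3.png',cv2.resize(c['pixels'][160:340,140:380],(800,600)))
E
```

```text
time: 8.43
ee_pos: [0.5146, -0.1677, 0.0532]
eef_rot: [0.669, 0.732, 0.089, -0.096]
ft_force: [0.7, 0.9, 0.6]
width: 0.0868
grip_force: 0.0
pos [ 514.6 -167.7   53.2] y az 5.17 y z 0.003 z axis [-0.021  0.259 -0.966] q [-0.18  0.49  0.7   1.8  -0.58  1.18  0.86] t 8.4333 w 0.08683399230024258 F [0.7 0.9 0.6]
```

View pics/s3.png

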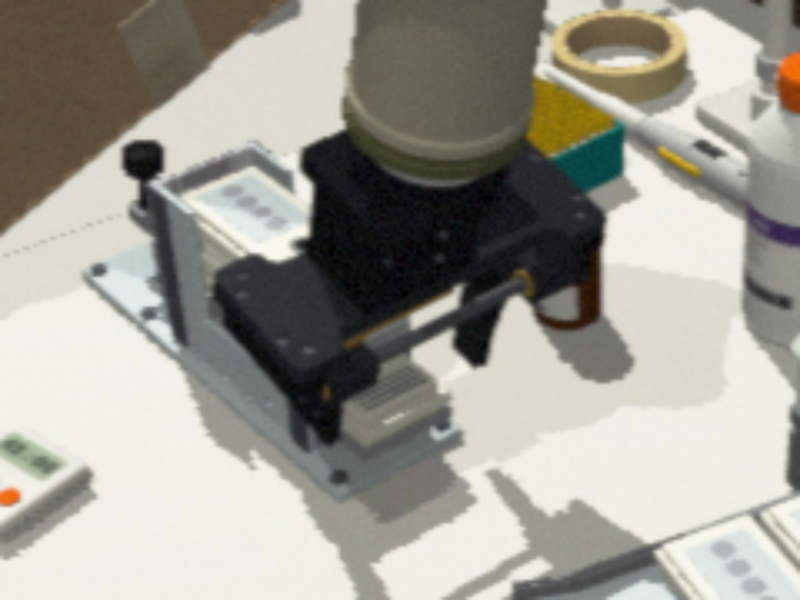

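```bash
python3 -m crank '{"steps":[[[-0.06,0,-0.48],[0,0,0]],[[0,0,0],[0,0,0]],[[0,0,0],[0,0,0]]]}'; python3 st.py
python3 -m crank '{"steps":[[[0,0,0],[0,0,0]],[[0,0,0],[0,0,0]],[[0,0,0],[0,0,0]],[[0,0,0],[0,0,0]],[[0,0,0],[0,0,0]],[[0,0,0],[0,0,0]]]}' 50 30; python3 st.py
```

```text
time: 8.73
ee_pos: [0.5126, -0.168, 0.0404]
eef_rot: [0.669, 0.732, 0.089, -0.096]
ft_force: [0.8, 0.5, -0.5]
width: 0.0872
grip_force: 0.0
pos [ 512.6 -168.    40.4] y az 5.13 y z 0.002 z axis [-0.021  0.259 -0.966] q [-0.17  0.5   0.69  1.81 -0.59  1.16  0.87] t 8.7333 w 0.0872456474841374 F [ 0.8  0.5 -0.5]
time: 9.23
ee_pos: [0.5129, -0.1682, 0.0407]
eef_rot: [0.669, 0.732, 0.089, -0.096]
ft_force: [-0.4, 0.1, 0.8]
width: 0.0558
grip_force: 30.4
pos [ 512.9 -168.2   40.7] y az 5.13 y z 0.003 z axis [-0.02   0.259 -0.966] q [-0.17  0.5   0.69  1.81 -0.59  1.16  0.87] t 9.2333 w 0.0557605574533306 F [-0.4  0.1  0.8]
```

```bash
python3 -m crank '{"steps":[[[0.02,-0.3,0],[0,0,0]],[[0.04,-0.5,0],[0,0,0]],[[0.04,-0.5,0],[0,0,0]],[[0.04,-0.5,0],[0,0,0]]]}' 50 45; python3 -m crank '{"steps":[[[0.04,-0.5,0],[0,0,0]],[[0.04,-0.5,0],[0,0,0]],[[0.04,-0.5,0],[0,0,0]],[[0.05,-0.6,0],[0,0,0]],[[0.05,-0.6,0],[0,0,0]],[[0.05,-0.6,0],[0,0,0]],[[0.05,-0.6,0],[0,0,0]],[[0.04,-0.5,0],[0,0,0]],[[0,0,0],[0,0,0]]]}';python3 st.py
python3 - <<'E'
from bench import cams
import cv2,numpy as np
from h import *
c=cams.camera('side');np.savez('pics/side4.npz',**c);cv2.imwrite('pics/s4.png',cv2.resize(c['pixels'][160:400,160:480],(800,600)))
c=cams.camera('top');np.savez('pics/top4.npz',**c);cv2.imwrite('pics/t4.png',c['pixels'])
E
```

```text
time: 9.57
ee_pos: [0.5163, -0.2151, 0.0407]
eef_rot: [0.669, 0.732, 0.089, -0.095]
ft_force: [-0.3, 0.5, 1.4]
width: 0.0552
grip_force: 45.0
time: 10.32
ee_pos: [0.5242, -0.3271, 0.0402]
eef_rot: [0.67, 0.731, 0.088, -0.095]
ft_force: [-0.1, -1.1, -0.5]
width: 0.0556
grip_force: 45.0
pos [ 524.2 -327.1   40.2] y az 4.95 y z 0.002 z axis [-0.021  0.256 -0.966] q [ 0.12  0.7   0.69  1.54 -0.63  1.31  1.07] t 10.3167 w 0.055551523215453154 F [-0.1 -1.1 -0.5]
```

View pics/s4.png

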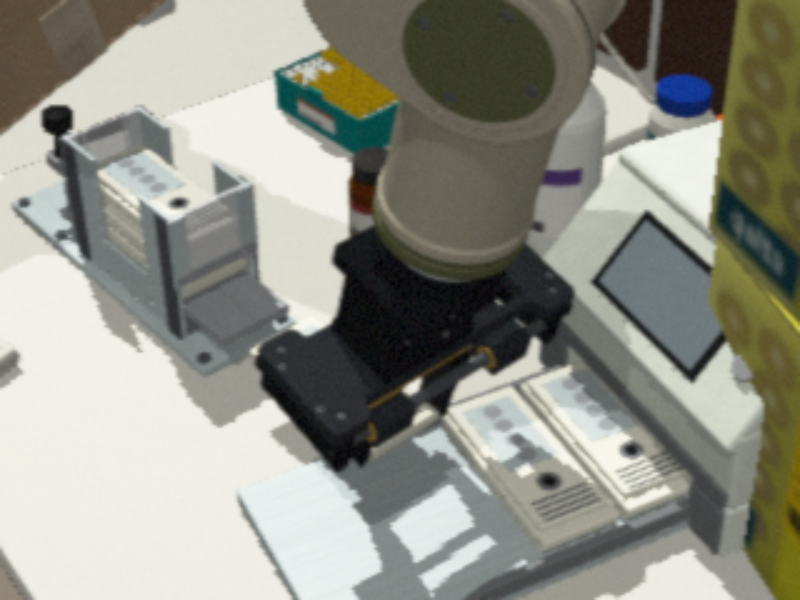

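The side view shows the pile dropped one place and the cartridge clear of the tongue, in the gripper (width 55.6 mm). Carrying it to the loading end of the lane.

```bash
python3 -m crank '{"steps":[[[0,0,0.4],[0,0,0]],[[-0.3,-0.4,0],[0,0,-0.5]],[[-0.6,-0.7,0],[0,0,-0.5]],[[-0.6,-0.7,0],[0,0,-0.5]],[[-0.6,-0.7,0],[0,0,-0.5]],[[-0.6,-0.7,0],[0,0,-0.5]],[[-0.3,-0.4,0],[0,0,-0.25]],[[0,0,0],[0,0,0]],[[0,0,0],[0,0,0]]]}';python3 st.py
cat > cart.py <<'E'
from bench import cams
from h import *
import sys
t=sys.argv[1]; zl,zh=float(sys.argv[2]),float(sys.argv[3])
for n in("top","side"):
    c=cams.camera(n);np.savez(f'pics/{n}{t}.npz',**c);cv2.imwrite(f'pics/{n}{t}.png',c['pixels'])
    W=cloud(c);x,y,z=W[...,0],W[...,1],W[...,2];g=c['pixels'].min(-1)
    m=(z>zl)&(z<zh)&(x>.38)&(x<.70)&(y<-.26)&(y>-.5)&(g>60)
    k,l,s,_=cv2.connectedComponentsWithStats(m.astype(np.uint8))
    for i in np.argsort(-s[1:,4])[:4]+1:
        if s[i,4]>60: P=W[l==i];print(n,s[i,4],rect(P),np.median(P[:,2]).round(4),cv2.boxPoints(cv2.minAreaRect((P[:,:2]*1000).astype(np.float32))).round().astype(int).tolist())
E
python3 cart.py 5 .052 .075
```

```text
time: 11.17
ee_pos: [0.4504, -0.4132, 0.0509]
eef_rot: [0.752, 0.646, 0.1, -0.084]
ft_force: [0.0, 0.4, -0.7]
width: 0.0557
grip_force: 45.0
pos [ 450.4 -413.2   50.9] y az -8.66 y z 0.003 z axis [ 0.042  0.256 -0.966] q [ 0.25  0.69  0.76  1.56 -0.67  1.32  1.05] t 11.1667 w 0.05566308099174501 F [ 0.   0.4 -0.7]
top 1626 [ 458.  -361.   130.1   57.6   80.7] 0.0641 [[419, -421], [476, -430], [497, -302], [440, -292]]
top 183 [ 658.3 -396.2  207.8   26.2   74.4] 0.062 [[618, -493], [643, -500], [699, -300], [674, -293]]
side 1041 [ 656.9 -398.4  206.1    7.5   81.1] 0.0615 [[637, -500], [645, -501], [677, -297], [669, -296]]
side 281 [ 449.1 -420.7   13.    57.    82.7] 0.0581 [[420, -424], [477, -431], [478, -418], [422, -411]]
side 112 [ 449.8 -306.    21.5   26.2   64.9] 0.0628 [[433, -310], [457, -321], [466, -302], [443, -291]]
side 88 [ 463.2 -402.4   10.8   32.4   84.6] 0.0634 [[447, -406], [479, -409], [480, -399], [448, -396]]
```

```bash
python3 -m crank '{"steps":[[[-0.04,-0.2,-0.4],[0,0,0]],[[0,0,-0.4],[0,0,0]],[[0,0,-0.35],[0,0,0]],[[0,0,0],[0,0,0]],[[0,0,0],[0,0,0]]]}';python3 st.py
python3 -m crank '{"steps":[[[0,0,-0.1],[0,0,0]],[[0,0,0],[0,0,0]]]}'
python3 -m crank '{"steps":[[[0,0,-0.06],[0,0,0]],[[0,0,0],[0,0,0]]]}'
```

```text
time: 11.68
ee_pos: [0.449, -0.4175, 0.0207]
eef_rot: [0.752, 0.646, 0.1, -0.085]
ft_force: [0.9, -0.4, -1.2]
width: 0.0556
grip_force: 45.0
pos [ 449.  -417.5   20.7] y az -8.61 y z 0.001 z axis [ 0.04   0.258 -0.965] q [ 0.28  0.73  0.74  1.57 -0.69  1.28  1.07] t 11.6833 w 0.05558255181017189 F [ 0.9 -0.4 -1.2]
time: 11.85
ee_pos: [0.4494, -0.4182, 0.0192]
eef_rot: [0.752, 0.647, 0.1, -0.084]
ft_force: [0.6, 0.5, -0.6]
width: 0.0558
grip_force: 45.0
time: 12.02
ee_pos: [0.4494, -0.4182, 0.0179]
eef_rot: [0.752, 0.647, 0.1, -0.084]
ft_force: [0.5, 0.5, -0.4]
width: 0.0559
grip_force: 45.0
```

```bash
python3 -m crank '{"steps":[[[0,0,-0.06],[0,0,0]],[[0,0,0],[0,0,0]]]}'
python3 cart.py 6 .026 .040; python3 st.py
```

```text
time: 12.18
ee_pos: [0.4496, -0.4184, 0.0167]
eef_rot: [0.752, 0.647, 0.1, -0.084]
ft_force: [0.6, -0.3, 1.8]
width: 0.0556
grip_force: 45.0
top 1340 [ 457.1 -365.6  128.8   55.9   80.8] 0.0302 [[419, -425], [474, -434], [495, -306], [440, -297]]
top 1231 [ 585.  -385.8  128.4   54.5   80.9] 0.0302 [[548, -445], [602, -453], [622, -327], [568, -318]]
top 945 [ 638.1 -394.8  129.3   43.    80.7] 0.0303 [[607, -455], [649, -462], [670, -334], [627, -328]]
side 1482 [ 641.1 -393.8  120.6   50.1   80.8] 0.0292 [[607, -449], [656, -457], [675, -338], [626, -330]]
side 135 [ 603.1 -419.4   66.3   21.7   62.2] 0.0291 [[578, -444], [597, -454], [628, -395], [609, -385]]
side 133 [ 451.6 -314.3   21.6   27.2   86.2] 0.0294 [[437, -324], [465, -326], [466, -304], [439, -303]]
side 112 [ 644.9 -479.7   42.1   10.    72.9] 0.0336 [[634, -498], [644, -501], [656, -461], [646, -458]]
pos [ 449.5 -418.4   16.7] y az -8.63 y z 0.003 z axis [ 0.042  0.256 -0.966] q [ 0.28  0.74  0.74  1.57 -0.7   1.28  1.08] t 12.2833 w 0.05543320008208398 F [-0.1  0.6  3. ]
```

The cartridge sits flush in height and in line with the row. Releasing, lifting and turning −90° ready to push.

```bash
python3 -m crank '{"steps":[[[0,0,0],[0,0,0]],[[0,0,0],[0,0,0]],[[0,0,0],[0,0,0]],[[0,0,0],[0,0,0]],[[0,0,0.6],[0,0,0]],[[0,0,0.8],[0,0,0]],[[0,0,0.8],[0,0,0]],[[0,0,0.8],[0,0,-1]]]}' 87
python3 -m crank '{"steps":[[[-0.11,0.14,0],[0,0,-1]],[[-0.11,0.14,0],[0,0,-1]],[[-0.11,0.14,0],[0,0,-1]],[[-0.11,0.14,0],[0,0,-1]],[[-0.11,0.14,0],[0,0,-1]],[[-0.11,0.14,0],[0,0,-1]],[[-0.11,0.14,0],[0,0,-1]],[[-0.11,0.14,0],[0,0,-1]],[[-0.11,0.14,0],[0,0,-1]]]}' 60; python3 st.py
python3 -m crank '{"steps":[[[-0.11,0.14,0],[0,0,-1]],[[-0.11,0.14,0],[0,0,-1]],[[-0.11,0.14,0],[0,0,-1]],[[-0.11,0.14,0],[0,0,-1]],[[-0.11,0.14,0],[0,0,-1]],[[-0.11,0.14,0],[0,0,-1]],[[-0.11,0.14,0],[0,0,-1]],[[-0.11,0.14,0],[0,0,-1]],[[0,0,0],[0,0,0]],[[0,0,0],[0,0,0]]]}' ; python3 st.py
python3 cart.py 7 .026 .036
```

```text
time: 12.95
ee_pos: [0.45, -0.4181, 0.0932]
eef_rot: [0.778, 0.614, 0.104, -0.08]
ft_force: [0.4, -0.2, 0.3]
width: 0.0863
grip_force: 0.0
time: 13.7
ee_pos: [0.4244, -0.3867, 0.0924]
eef_rot: [0.955, 0.266, 0.127, -0.034]
ft_force: [-0.1, 0.5, -0.2]
width: 0.0605
grip_force: 0.0
pos [ 424.4 -386.7   92.4] y az -58.89 y z 0.003 z axis [ 0.225  0.132 -0.965] q [-0.01  0.48  1.03  1.85 -0.75  1.13  0.3 ] t 13.7 w 0.06051270311115736 F [-0.1  0.5 -0.2]
time: 14.53
ee_pos: [0.4034, -0.3579, 0.092]
eef_rot: [0.989, -0.072, 0.131, 0.01]
ft_force: [-0.5, -0.4, 0.1]
width: 0.0598
grip_force: 0.0
pos [ 403.4 -357.9   92. ] y az -98.37 y z 0.001 z axis [ 0.258 -0.039 -0.965] q [-0.42  0.31  1.31  2.08 -0.63  0.87 -0.47] t 14.5333 w 0.05982050480009787 F [-0.5 -0.4  0.1]
top 1335 [ 457.1 -365.3  129.    55.1   80.9] 0.0301 [[420, -425], [474, -433], [495, -306], [440, -297]]
top 1234 [ 584.5 -385.6  128.5   55.5   81. ] 0.0301 [[547, -445], [602, -453], [622, -327], [567, -318]]
top 954 [ 638.2 -394.8  129.3   42.9   80.7] 0.0301 [[607, -455], [649, -462], [670, -334], [627, -327]]
side 1715 [ 583.9 -386.6  124.7   53.3   81.1] 0.0292 [[548, -444], [601, -452], [620, -329], [567, -321]]
side 1636 [ 456.1 -366.1  121.    52.1   81.4] 0.0293 [[421, -422], [473, -430], [491, -310], [439, -302]]
side 1556 [ 638.6 -416.4  165.    49.    81.8] 0.0293 [[603, -495], [651, -502], [675, -338], [626, -331]]
side 70 [ 669.4 -317.3    8.7   35.     2.5] 0.0303 [[664, -300], [666, -335], [675, -335], [673, -300]]
```

```bash
python3 -m crank '{"steps":[[[0.45,-0.04,-0.4],[0,0,-0.14]],[[0,0,-0.6],[0,0,0]],[[0,0,-0.6],[0,0,0]],[[0,0,-0.6],[0,0,0]],[[0,0,-0.6],[0,0,0]],[[0,0,0],[0,0,0]],[[0,0,0],[0,0,0]]]}'; python3 st.py
```

```text
time: 15.22
ee_pos: [0.4132, -0.3603, 0.0211]
eef_rot: [0.988, -0.08, 0.13, 0.012]
ft_force: [-0.8, -0.0, 0.0]
width: 0.0602
grip_force: 0.0
pos [ 413.2 -360.3   21.1] y az -99.32 y z 0.003 z axis [ 0.254 -0.044 -0.966] q [-0.21  0.44  1.08  2.11 -0.83  0.76 -0.35] t 15.2167 w 0.06020618999868771 F [-0.8 -0.   0. ]
```

```bash
python3 -m crank '{"steps":[[[0.2,-0.03,-0.05],[0,0,0]],[[0.3,-0.047,0],[0,0,0]],[[0.3,-0.047,0],[0,0,0]],[[0.3,-0.047,0],[0,0,0]],[[0.3,-0.047,0],[0,0,0]],[[0.3,-0.047,0],[0,0,0]],[[0.3,-0.047,0],[0,0,0]],[[0.3,-0.047,0],[0,0,0]],[[0.3,-0.047,0],[0,0,0]],[[0.2,-0.03,0],[0,0,0]]]}'; python3 st.py
python3 -m crank '{"steps":[[[0.15,-0.024,0],[0,0,0]],[[0.15,-0.024,0],[0,0,0]],[[0.15,-0.024,0],[0,0,0]],[[0.15,-0.024,0],[0,0,0]],[[0.15,-0.024,0],[0,0,0]],[[0.15,-0.024,0],[0,0,0]],[[0,0,0],[0,0,0]]]}'; python3 st.py
python3 cart.py 8 .026 .036
```

```text
time: 16.05
ee_pos: [0.4849, -0.3706, 0.0201]
eef_rot: [0.988, -0.08, 0.13, 0.012]
ft_force: [-0.6, 0.2, 0.2]
width: 0.06
grip_force: 0.1
pos [ 484.9 -370.6   20.1] y az -99.29 y z 0.003 z axis [ 0.256 -0.045 -0.966] q [-0.17  0.56  1.    1.96 -0.89  0.81 -0.41] t 16.05 w 0.05996352197149423 F [-0.6  0.2  0.2]
time: 16.63
ee_pos: [0.5072, -0.3741, 0.0202]
eef_rot: [0.988, -0.08, 0.131, 0.012]
ft_force: [0.3, 0.9, 0.4]
width: 0.0601
grip_force: 0.0
pos [ 507.2 -374.1   20.2] y az -99.28 y z 0.003 z axis [ 0.256 -0.045 -0.966] q [-0.16  0.6   0.98  1.91 -0.9   0.83 -0.44] t 16.6333 w 0.06007276265553977 F [0.3 0.9 0.4]
top 2957 [ 592.7 -386.8  129.1  136.    80.4] 0.0302 [[515, -439], [649, -462], [670, -334], [536, -312]]
side 2807 [ 618.8 -393.2  126.8   93.8   80.6] 0.0292 [[562, -448], [655, -463], [675, -338], [583, -323]]
side 468 [ 543.5 -422.3   66.7   40.7   22.1] 0.029 [[505, -416], [520, -454], [582, -429], [567, -391]]
side 106 [ 537.9 -326.5   19.3   22.9   85.9] 0.0294 [[526, -335], [549, -337], [550, -318], [527, -316]]
side 71 [ 644.  -479.4   40.     6.6   76.6] 0.031 [[636, -498], [643, -500], [652, -461], [645, -459]]
```

```bash
python3 -m crank '{"steps":[[[0.1,-0.016,0],[0,0,0]],[[0.1,-0.016,0],[0,0,0]],[[0.1,-0.016,0],[0,0,0]],[[0.1,-0.016,0],[0,0,0]],[[0.1,-0.016,0],[0,0,0]],[[0.1,-0.016,0],[0,0,0]],[[0.1,-0.016,0],[0,0,0]],[[0,0,0],[0,0,0]]]}'
python3 cart.py 9 .026 .036|head -1
python3 -m crank '{"steps":[[[0.05,-0.008,0],[0,0,0]],[[0.05,-0.008,0],[0,0,0]],[[0.05,-0.008,0],[0,0,0]],[[0.05,-0.008,0],[0,0,0]],[[0,0,0],[0,0,0]]]}'
python3 cart.py 10 .026 .036|head -1
```

```text
time: 17.4
ee_pos: [0.5245, -0.3769, 0.0201]
eef_rot: [0.988, -0.08, 0.131, 0.012]
ft_force: [-0.1, -0.4, -0.0]
width: 0.0602
grip_force: 0.0
top 2493 [ 601.7 -388.4  129.1  116.6   80.4] 0.0301 [[533, -442], [648, -462], [670, -334], [555, -315]]
time: 17.92
ee_pos: [0.5291, -0.3777, 0.0201]
eef_rot: [0.988, -0.08, 0.13, 0.012]
ft_force: [-0.3, 0.5, 0.6]
width: 0.0601
grip_force: 0.1
top 2361 [ 604.6 -388.   128.7  112.2   80.7] 0.0302 [[539, -442], [650, -460], [670, -334], [560, -315]]
```

```bash
python3 -m crank '{"steps":[[[0.05,-0.008,0],[0,0,0]],[[0.05,-0.008,0],[0,0,0]],[[0,0,0],[0,0,0]]]}'
python3 -m crank '{"steps":[[[0.05,-0.008,0],[0,0,0]],[[0.05,-0.008,0],[0,0,0]],[[0,0,0],[0,0,0]]]}'
python3 -m crank '{"steps":[[[0.05,-0.008,0],[0,0,0]],[[0.05,-0.008,0],[0,0,0]],[[0,0,0],[0,0,0]]]}'
python3 cart.py 11 .026 .036
```

```text
time: 18.27
ee_pos: [0.5317, -0.3781, 0.0201]
eef_rot: [0.988, -0.08, 0.13, 0.012]
ft_force: [-0.4, 0.3, -1.0]
width: 0.0602
grip_force: 0.1
time: 18.52
ee_pos: [0.534, -0.3786, 0.0201]
eef_rot: [0.988, -0.08, 0.13, 0.012]
ft_force: [-0.0, 0.1, 0.5]
width: 0.0598
grip_force: 0.3
time: 18.77
ee_pos: [0.5347, -0.3791, 0.0196]
eef_rot: [0.988, -0.081, 0.129, 0.012]
ft_force: [-8.7, 1.4, 4.5]
width: 0.0604
grip_force: 4.0
top 2231 [ 607.8 -388.6  129.5  105.6   80.7] 0.0302 [[545, -444], [649, -461], [670, -333], [566, -316]]
side 2306 [ 605.7 -387.8  122.1  121.7   80.8] 0.0292 [[536, -438], [656, -458], [676, -337], [555, -318]]
side 136 [ 564.5 -331.8   39.4   23.     6.6] 0.0291 [[544, -323], [546, -346], [585, -341], [583, -318]]
side 74 [ 642.6 -481.3   37.9    5.9   79.1] 0.0314 [[636, -499], [642, -500], [649, -463], [643, -462]]
side 63 [ 668.7 -316.4   10.1   33.4    6.7] 0.0305 [[662, -300], [666, -334], [676, -332], [672, -299]]
```

```bash
python3 -m crank '{"steps":[[[0.05,-0.008,0],[0,0,0]],[[0,0,0],[0,0,0]],[[0,0,0],[0,0,0]]]}'
python3 -m crank '{"steps":[[[-0.1,0.016,0],[0,0,0]],[[-0.4,0.063,0],[0,0,0]],[[-0.8,0.127,0],[0,0,0]],[[-0.8,0.127,0],[0,0,0]],[[-0.3,0.05,0.8],[0,0,0]],[[0,0,1],[0,0,0]],[[0,0,1],[0,0,0]],[[0,0,1],[0,0,0]],[[0,0,0],[0,0,0]]]}'
python3 cart.py 12 .026 .036
python3 - <<'E'
import cv2,numpy as np
a=cv2.imread('pics/top12.png')[200:320,360:490];b=cv2.imread('pics/side12.png')[280:440,240:460]
cv2.imwrite('pics/fin.png',np.hstack([cv2.resize(a,(400,370)),cv2.resize(b,(400,370))]))
from h import *
for n in("top","side"):
    W=cloud(dict(np.load(f'pics/{n}12.npz')));x,y,z=W[...,0],W[...,1],W[...,2]
    for nm,m in (("brown",(x>.62)&(x<.72)&(y>-.2)&(y<-.03)&(z>.06)&(z<.085)),("pile",(x>.46)&(x<.55)&(y>-.15)&(y<.02)&(z>.083)&(z<.097)),("white",(x>.7)&(x<.85)&(y>-.28)&(y<-.08)&(z>.15)&(z<.18))): print(n,nm,m.sum(),rect(W[m]))
E
```

```text
time: 19.12
ee_pos: [0.5348, -0.3792, 0.0192]
eef_rot: [0.988, -0.081, 0.128, 0.011]
ft_force: [-12.0, 3.2, 4.4]
width: 0.0602
grip_force: 6.2
time: 19.87
ee_pos: [0.479, -0.3713, 0.1195]
eef_rot: [0.988, -0.081, 0.133, 0.013]
ft_force: [-0.4, -0.2, 0.0]
width: 0.06
grip_force: 0.0
top 2495 [ 601.7 -387.6  129.1  116.8   80.9] 0.0301 [[534, -442], [649, -461], [670, -333], [554, -315]]
side 1976 [ 635.3 -374.8  161.7   67.8   81.1] 0.0292 [[589, -449], [656, -460], [681, -300], [614, -290]]
side 1716 [ 571.6 -383.4  122.1   55.1   80.9] 0.0293 [[535, -439], [589, -448], [608, -327], [554, -319]]
side 71 [ 642.1 -484.9   30.3    6.3   85. ] 0.0311 [[638, -500], [644, -500], [647, -470], [640, -470]]
top brown 232 [ 668.6 -102.2   34.3   34.3    1. ]
top pile 1770 [501.8 -63.3  68.1 139.9   4.7]
top white 398 [ 776.4 -190.1   41.7   41.5   59.6]
side brown 211 [ 669.2 -105.5   36.    33.    75.1]
side pile 1126 [501.5 -62.   71.8 149.3   4.8]
side white 409 [ 774.8 -192.7   43.    43.3    7.8]
```

View pics/fin.png

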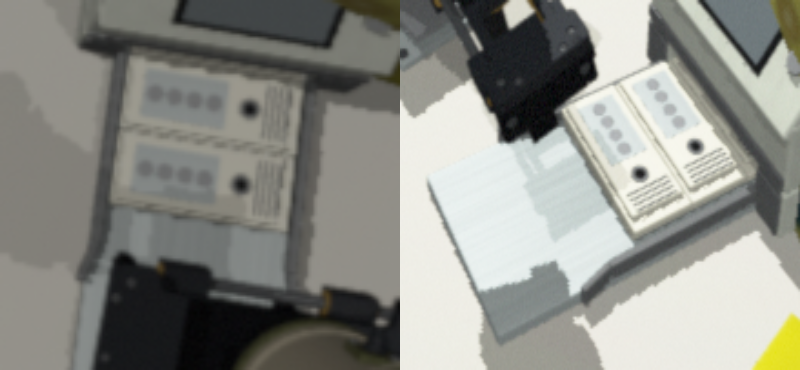

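The final view shows the third cartridge square behind the second, with the seam closed. The first cartridge is inside the analyser, and the push stalled at 12 N with the row where the stop should be. The bottles have not moved.

```bash
python3 -c "
from bench import ticket;print(ticket.close_job())"
```

```text
the job is handed in; nothing more can be done
None
```

The job is done and handed in at about 20 s: the lowest cartridge is out, the other three dropped one place, and the row of three was pushed square until it stalled at 12 N where the stop should be; the first cartridge, out of camera view inside the analyser, is judged home from that, and both bottles stayed put.

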